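# Put the herb jar back in the spice carousel and hold it to the front

## Robot

A 7-joint arm with a two-finger parallel gripper is mounted at the origin on a cart in front of the work surface, level with it; the furniture and walls round the work are solid. World frame = base frame: x ahead of the robot, y to its left, z up, the work surface at z = 0. Lengths are in m, angles in rad, forces in N, time in s.
With the tool pointing down it reaches from about 0.4 to 0.85 m from the base axis. Payload 10.4 kg.
Tool frame: the origin (TCP) lies between the finger pads, 19 mm behind the fingertips; this is the grasp point; z points along the fingers, y is the direction in which the jaws open and shut (so a half turn about z gives the same grasp; the last joint's range is limited). The gripper opens to 87 mm and grips with 3 to 60 N. Pads are 19 mm wide; open, the fingers measure 117 mm over their backs; the gripper's body (75 mm by 190 mm) begins 51 mm behind the grasp point.
Start: joints at [1.214, 0.332, -0.065, 1.46, 0.022, 1.35, -0.088], TCP at [0.205, -0.591, 0.241] pointing down, gripper open.
Joint ranges: [-2.6, 2.6], [-0.5, 2.12], [-1.47, 1.34], [0.16, 2.42], [-1.27, 4.41], [0.06, 2.06], [-2.6, 2.6]. Speed limits (rad/s): [2.22, 2.22, 2.79, 2.79, 3.14, 3.14, 3.14].

## Interface

Orientations are given as a unit quaternion [x, y, z, w].
In Python, from bench import r gives the robot as it stands. The module is installed in compiled form; this text tells all that it offers.
- The arm moves only by the shell command python3 -m jog 'ROWS' [FORCE]. ROWS is JSON, a list of rows, each a list of 5 numbers: the shift along the tool's x, y, z in cm, then the turn about the tool's z in rad, then the closure, from 0 (fully open) to 1 (shut). A call has exactly 10 rows; each row shifts and turns the pose as measured when the row begins, along the tool's axes as they then stand; what a row does not reach is not made up. A row lasts 1/10 s, in which the tool goes at most 50 mm and 8.59 degrees, less where a joint would pass 70% of its speed; a pose out of reach is approached as far as the arm can. A call with a gripper value outside its range is refused whole. The fingers move at their own pace and stop on an object; FORCE is the grip in N (left out, the last holds). Time passes only in rows, so rows that do not move let the fingers close, or fill a call up. It gives the time, the measured TCP pose, the force and the opening at its end, in the units of the state.
- r.read_state(): the state, without advancing time (a new reading comes with each control period).
- r.camera(name): name is "side" or "top"; returns a dict with "pixels" (384x512x3 uint8, red, green, blue), "fx", "fy", "cx", "cy" (pixels), "camera_from_world" (4x4, takes a point from world to camera coordinates). Camera axes: x right, y up, looking along -z (the intrinsics and any distortion apply to the point x, -y, -z); pixel columns grow to the right and rows downward; lengths in m; the calibration is good to about 2 mm. A picture is of the moment at which its call begins. There is no depth.
- r.close_job(): hands the job in, once; it reports no verdict.
The state is a dict: "time": time; "joint_positions": joint angles; "joint_vel": joint speeds; "joint_torque": joint torques, N m; "ee_pos": TCP position; "eef_rot": TCP orientation; "ft_force": force on the tool from outside, world axes, zero at the start; "torque": the same for the moment, N m; "width": finger opening in m.
Only numpy, scipy, OpenCV 4.12 (cv2) and the standard library are available. Lean on these libraries where they do the work, as an engineer would, in place of code of your own. Each camera call takes 0.05 s, during which the arm holds its last target. There are 200 camera calls.

## Task

The square glass herb jar with the green lid belongs in the spice carousel: take it from the chopping board, lower it (do not drop it) upright into the carousel's one empty square pocket until it stands on the pocket's floor, and let go of it. Then take the wooden knob on top of the carousel and turn the carousel until the herb jar stands straight to the front, on the side of the robot and the worktop's front edge; the carousel runs freely, so finish while still gripping the knob and holding it still there. Leave the three black-lidded jars standing in their pockets and do not push the other things about.

Things in the scene. Friction and masses are not known exactly. Their poses are not given: they have to be found in the camera images.
- herb_jar: loose square glass jar, green contents, green round screw lid. Glass body 42 x 42 mm, 74 mm tall, flat sides facing its own x and y; lid 39 mm across, from 78 to 100 mm height; about 0.16 kg. Starts upright on the chopping board. Origin: centre of its underside, z up. Grip across two parallel glass sides, TCP about 60 mm above the underside
- carousel: bamboo disc 236 mm across on a low fixed plinth; turns freely either way, over a full turn, about its vertical axis, and coasts. Four white square pockets, centres 75 mm from the axis at its -x, -y, +x, +y, sides along its x and y; the one at -x is empty. Origin on the axis at the disc's underside, 12 mm above the worktop, z up. Lids of seated jars reach 114 mm above the origin
- empty_pocket (a point): centre of the empty pocket's floor, 14 mm above the carousel's origin; turns with the carousel, same axes. The seated jar's origin comes here. Pocket opening 45 x 45 mm (jars have 42 x 42) with a 3 mm bevel at the mouth, outside 54 x 54 mm, 26 mm deep: the mouth is 26 mm above this point
- carousel_front (a point): fixed point straight in front of the carousel's axis (75 mm from it towards -x, the robot's side) at the height of the pocket floors: the herb jar's origin comes here when the jar is at the front
- carousel_knob: round wooden knob on top of the carousel's steel post, 35 mm across and 32 mm high, fixed to the carousel and turning with it; origin at the centre of its underside, 142 mm above the worktop
- knob_grip (a point): point on the carousel's axis at mid height of the knob, 158 mm above the worktop and 32 mm above the tops of the seated jars: where to grip the knob from above, at any yaw
- jar_cinnamon: same kind of jar with a black lid and brown contents, loose in a pocket of the carousel; origin at the centre of its underside
- jar_turmeric: same kind of jar with a black lid and yellow contents, loose in a pocket of the carousel; origin at the centre of its underside
- jar_salt: same kind of jar with a black lid and pale contents, loose in a pocket of the carousel; origin at the centre of its underside
- board: wooden chopping board, 360 mm along its y (lying about along world x) by 250 mm, top 22 mm above the worktop, fixed; origin at the centre of its underside
- tomato: red tomato, 74 mm, loose on the near end of the board; origin under its centre
- garlic: garlic bulb, 53 mm, loose on the near end of the board; origin under its centre
- salt_shaker: salt shaker with a grey cap, 44 mm across, 90 mm tall, loose on the worktop left of the carousel; origin under its centre
- mug: dark green mug, 89 mm across, 91 mm tall, loose at the back left; origin under its centre

How it is judged:
By the outcome, as a careful person would: the job done as asked, in the order asked, and still so for the second after the job is handed in, while the arm keeps its last pose, push and grip.
It also fails if it takes over 64 s, if anything falls off the work surface, if the arm or the gripper's body presses on something with over 40 N, if the wrist force passes 120 N, or if a joint passes its speed limit or range.

## Working session

There is one attempt and no reset: what is moved stays moved. The work goes in short steps, Python scripts to look and compute and a shell command to move; the robot and the scene stay as the last step left them, time stands still between calls to the robot, and variables do not carry over. Pictures are saved under pics/ and viewed, about 8 in all and at most 12, crops included, and the job is handed in when it is done.

```bash
mkdir -p pics; python3 - <<'E'
from bench import r
import cv2,numpy as np
for n in("side","top"):
    c=r.camera(n); print(n,c["fx"],c["fy"],c["cx"],c["cy"],[k for k in c]); print(np.round(c["camera_from_world"],4).tolist())
    cv2.imwrite(f"pics/{n}0.png",c["pixels"][:,:,::-1])
s=r.read_state(); print(s["time"],s["ee_pos"],s["eef_rot"],s["width"],s["ft_force"])
E
```

```text
side 355.8931822547769 355.8931822547769 256.10272216798126 199.82749518643232 ['pixels', 'fx', 'fy', 'cx', 'cy', 'camera_from_world']
[[-0.9318, -0.3629, 0.0099, 0.4739], [0.1724, -0.4182, 0.8919, -0.1785], [-0.3195, 0.8327, 0.4522, -1.0079], [0.0, 0.0, 0.0, 1.0]]
top 410.2730429569959 410.2730429569959 258.7434270785066 193.65220574985696 ['pixels', 'fx', 'fy', 'cx', 'cy', 'camera_from_world']
[[-0.0262, -0.9995, 0.0199, 0.0198], [0.9839, -0.0222, 0.1776, -0.5141], [-0.177, 0.0243, 0.9839, -1.1144], [0.0, 0.0, 0.0, 1.0]]
0.1 [ 0.20465583 -0.59019142  0.24052966] [ 9.86103007e-01  1.66133784e-01 -1.43849301e-04 -6.35809093e-04] 0.08705642933443933 [-0.01321697 -0.28464716  0.06884437]
```

View pics/side0.png

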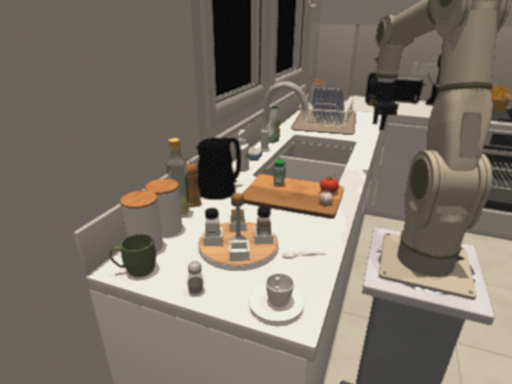

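View pics/top0.png

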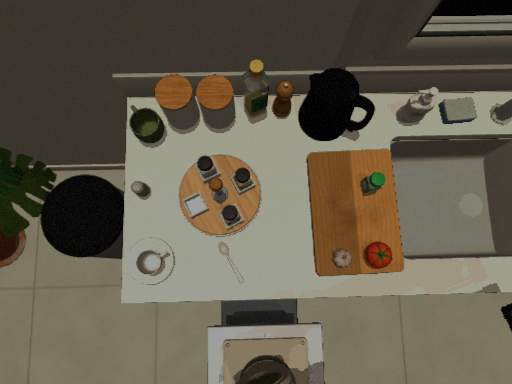

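Side view: carousel at about (239,243), empty pocket in front at (239,250), herb jar at (280,172). Top view: herb lid at (377,180), empty pocket at (196,206), black lids at (206,163), (243,176) and (231,214), knob at about (217,184).

```bash
cat > h.py <<'E'
import cv2,numpy as np
def ray(c,uv):
    M=np.array(c["camera_from_world"]);R,t=M[:3,:3],M[:3,3]
    d=np.array([(uv[0]-c["cx"])/c["fx"],-(uv[1]-c["cy"])/c["fy"],-1.])
    return -R.T@t,R.T@d
def onz(c,uv,z):
    o,d=ray(c,uv); return o+d*(z-o[2])/d[2]
def proj(c,p):
    M=np.array(c["camera_from_world"]);q=M[:3,:3]@np.asarray(p,float)+M[:3,3]
    return np.array([c["cx"]-c["fx"]*q[0]/q[2],c["cy"]+c["fy"]*q[1]/q[2]])
def tri(c1,u1,c2,u2):
    o1,d1=ray(c1,u1);o2,d2=ray(c2,u2)
    s=np.linalg.lstsq(np.c_[d1,-d2],o2-o1,rcond=None)[0]
    a,b=o1+d1*s[0],o2+d2*s[1]; return (a+b)/2,np.linalg.norm(a-b)
def blobs(img,f,roi,amin=15):
    x0,y0,x1,y1=roi; m=np.zeros(img.shape[:2],np.uint8)
    m[y0:y1,x0:x1]=f(cv2.cvtColor(img,cv2.COLOR_RGB2HSV).astype(int),img.astype(int))[y0:y1,x0:x1]*255
    n,_,st,ce=cv2.connectedComponentsWithStats(m)
    return [(np.round(ce[i],2).tolist(),st[i].tolist()) for i in range(1,n) if st[i,4]>=amin],m
E
python3 - <<'E'
from bench import r
from h import *
T=r.camera("top");S=r.camera("side")
gr=lambda h,i:(h[...,0]>50)&(h[...,0]<85)&(h[...,1]>150)&(h[...,2]>50)
print("green",blobs(T["pixels"],gr,(350,160,400,200))[0],blobs(S["pixels"],gr,(260,150,300,195))[0])
bk=lambda h,i:(i.max(-1)<45)
print("black T",blobs(T["pixels"],bk,(180,150,265,240))[0]);print("black S",blobs(S["pixels"],bk,(195,190,285,265))[0])
wh=lambda h,i:(h[...,1]<45)&(i.min(-1)>120)
b,m=blobs(T["pixels"],wh,(180,190,212,222));print("pocket",b)
def crop(c,x,y,w,h,k): return cv2.resize(c["pixels"][y:y+h,x:x+w,::-1],None,fx=k,fy=k,interpolation=cv2.INTER_CUBIC)
a=crop(T,170,150,100,75,4);b=crop(S,190,190,100,75,4);c=crop(T,350,160,50,37,8)[:300];d=crop(S,260,155,50,37,8)[:300]
h=296
cv2.imwrite("pics/crops.png",np.vstack([np.hstack([a[:h],b[:h]]),np.hstack([c[:h],d[:h]])]))
E
```

```text
green [([377.37, 179.09], [370, 173, 15, 14, 151])] [([279.22, 162.39], [277, 161, 6, 4, 18])]
black T [([204.53, 163.3], [198, 157, 14, 14, 164]), ([242.09, 175.13], [235, 168, 15, 15, 160]), ([219.0, 192.41], [217, 190, 5, 5, 17]), ([229.49, 212.44], [223, 206, 14, 15, 154])]
black S [([215.86, 193.15], [200, 190, 34, 8, 234]), ([263.68, 211.43], [259, 206, 10, 11, 91]), ([211.38, 213.46], [206, 210, 11, 8, 76])]
pocket [([196.01, 205.25], [186, 196, 21, 21, 246]), ([182.2, 216.58], [180, 207, 8, 15, 59])]
```

View pics/crops.png

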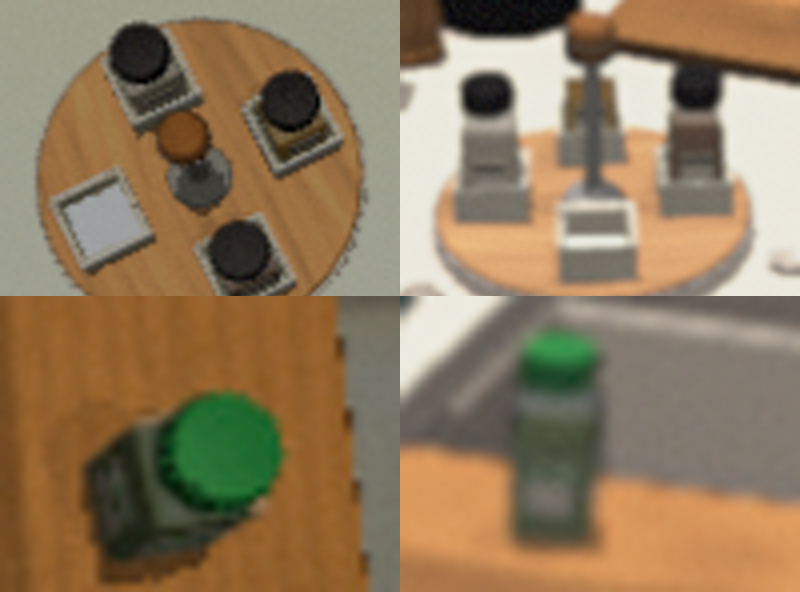

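Crops confirm the layout: the jar is turned only by about 10°, and the empty pocket lies left and slightly to the front of the axis. Next I triangulate everything that matters.

```bash
python3 - <<'E'
from bench import r
from h import *
T=r.camera("top");S=r.camera("side");np.set_printoptions(precision=4,suppress=True)
print("herb lid",tri(T,(377.9,178.9),S,(279.7,162.0)), onz(T,(377.9,178.9),.122))
# knob: orange blob above
kn=lambda h,i:(h[...,0]<15)&(h[...,1]>140)&(i.max(-1)<165)
print(blobs(T["pixels"],kn,(206,172,226,194))[0],blobs(S["pixels"],kn,(228,190,244,207))[0])
print("knob",tri(T,(215.6,183.7),S,(237.3,199.6)))
for n,a,b in(("salt",(204.6,163.2),(211.4,211.5)),("cin",(229.6,212.4),(263.8,210))): print(n,tri(T,a,S,b))
P=np.array([onz(T,p,.122)[:2] for p in((204.6,163.2),(242.2,175.1),(229.6,212.4))]);print("lids",P,"axis",(P[0]+P[2])/2)
d=P[0]-P[2];print(np.linalg.norm(d),"pocket dir from salt-cin",np.degrees(np.arctan2(d[1],d[0]))+90)
A=(P[0]+P[2])/2;e=A-P[1];print("from turm",np.linalg.norm(e),np.degrees(np.arctan2(e[1],e[0])))
# pocket outer: white/grey, not wood
w=lambda h,i:(h[...,1]<70)&(i.max(-1)>90)
b,m=blobs(T["pixels"],w,(182,191,210,219)); n,l,st,ce=cv2.connectedComponentsWithStats(m);k=1+np.argmax(st[1:,4]);print(st[k])
cn=cv2.findContours((l==k).astype(np.uint8),cv2.RETR_EXTERNAL,2)[0][0];R=cv2.minAreaRect(cn);print(R)
c=np.array([onz(T,p,.052)[:2] for p in cv2.boxPoints(R)]);print("pocket mouth",c.mean(0),[ (round(np.linalg.norm(v),4),round(np.degrees(np.arctan2(v[1],v[0])),1)) for v in np.roll(c,-1,0)-c])
# side pocket mouth centre (crop px 596,220 ->)
print("pocket tri",tri(T,R[0],S,(190+196.5/4,190+220/4)))
# disc circle
dm=lambda h,i:(h[...,0]<20)&(h[...,1]>90)&(i.max(-1)>70)
b,m=blobs(T["pixels"],dm,(172,148,268,242));E=cv2.fitEllipse(cv2.convexHull(max(cv2.findContours(m,0,2)[0],key=cv2.contourArea)));print("disc",E,onz(T,E[0],.022))
# herb body: non-wood region
hb=lambda h,i:~((h[...,0]<20)&(h[...,1]>110)&(i.max(-1)>105))
b,m=blobs(T["pixels"],hb,(356,168,390,196));print(b);
hull=cv2.convexHull(max(cv2.findContours(m,0,2)[0],key=cv2.contourArea))[:,0];print([ (h.tolist(),onz(T,h,.022)[:2].round(3).tolist()) for h in hull])
E
```

```text
herb lid (array([ 0.5339, -0.3125,  0.1158]), np.float64(0.001945186976658074)) [ 0.5335 -0.3103  0.122 ]
[([215.36, 183.7], [209, 178, 13, 13, 106])] [([237.2, 196.98], [231, 193, 13, 8, 51])]
knob (array([0.5218, 0.1194, 0.1563]), np.float64(0.002186469687396226))
salt (array([0.5872, 0.1517, 0.1204]), np.float64(0.0006584874695146185))
cin (array([0.4526, 0.0866, 0.1204]), np.float64(0.0005305509837835097))
lids [[0.5865 0.1514]
 [0.5518 0.0518]
 [0.4526 0.0866]] axis [0.5196 0.119 ]
0.14870244477474182 pocket dir from salt-cin 115.83209734714296
from turm 0.07453507459957393 115.62295396086657
[183 192  25  25 359]
((194.7000274658203, 203.9000244140625), (19.230182647705078, 19.230182647705078), 63.43495178222656)
pocket mouth [0.4884 0.1869] [(np.float64(0.0533), np.float64(-64.0)), (np.float64(0.0548), np.float64(-154.2)), (np.float64(0.053), np.float64(115.7)), (np.float64(0.0546), np.float64(26.2))]
pocket tri (array([0.4875, 0.1865, 0.0534]), np.float64(0.0011509496206058218))
disc ((219.5, 194.48086547851562), (79.3775634765625, 81.11973571777344), 74.71395874023438) [0.5188 0.1197 0.022 ]
[([371.86, 183.11], [360, 172, 26, 24, 431])]
[([380, 172], [0.575, -0.351]), ([382, 173], [0.572, -0.356]), ([384, 175], [0.566, -0.362]), ([385, 179], [0.554, -0.364]), ([385, 180], [0.551, -0.363]), ([383, 184], [0.539, -0.357]), ([381, 187], [0.53, -0.35]), ([374, 193], [0.513, -0.328]), ([369, 195], [0.507, -0.313]), ([363, 195], [0.508, -0.296]), ([362, 194], [0.511, -0.293]), ([360, 186], [0.535, -0.289]), ([360, 181], [0.55, -0.29]), ([364, 177], [0.561, -0.302]), ([374, 172], [0.576, -0.333])]
```

Measured positions agree with the text:

| Item | Position |
|---|---|
| Carousel axis | (0.520, 0.119), from knob, lids and disc |
| Empty pocket | bearing 115.7°, centre (0.487, 0.187), mouth z 0.053 |
| Herb lid | (0.5335, -0.311), z about 0.12 |
| Herb jar yaw | about 7° |

Now I move above the jar.

```bash
cat > to.py <<'E'
import sys,numpy as np
from bench import r
from scipy.spatial.transform import Rotation as Ro
np.set_printoptions(precision=3,suppress=True)
x,y,z,psi=map(float,sys.argv[1:5]); s=r.read_state(); R=Ro.from_quat(s["eef_rot"]).as_matrix()
p=np.degrees(np.arctan2(R[1,0],R[0,0])); d=(psi-p+180)%360-180
print("t",round(s["time"],2),"pos",s["ee_pos"],"psi %.2f"%p,"toolz",R[:,2],"w %.4f"%s["width"],"F",s["ft_force"])
print("q",s["joint_positions"],"shift cm",100*R.T@(np.array([x,y,z])-s["ee_pos"]),"turn %.3f"%-np.radians(d))
E
python3 -m jog '[[3,-1.2,0,0,0],[4,-1.55,0,0,0],[4,-1.55,0,0,0],[4,-1.55,0,0,0],[4,-1.55,0,0,0],[4,-1.55,0,0,0],[4,-1.55,0,0,0],[4,-1.55,0,0,0],[4,-1.55,0,0,0],[2,-0.8,0,0,0]]' 30; python3 to.py 0.5335 -0.311 0.24 7
```

```text
time: 1.3
ee_pos: [0.5142, -0.3275, 0.2396]
eef_rot: [0.987, 0.161, -0.001, 0.0]
ft_force: [-0.3, 0.3, 0.5]
width: 0.087
t 1.3 pos [ 0.514 -0.327  0.24 ] psi 18.53 toolz [-0.002 -0.001 -1.   ] w 0.0870 F [-0.282  0.323  0.547]
q [ 0.724  0.316 -0.292  1.494  0.094  1.346 -0.823] shift cm [ 2.349 -0.952 -0.047] turn 0.201
```

```bash
python3 -m jog '[[1.2,-0.5,0,0,0],[1.1,-0.45,0,0,0],[0,0,0,0.1,0],[0,0,0,0.1,0],[0,0,2,0,0],[0,0,2,0,0],[0,0,2,0,0],[0,0,0,0,0],[0,0,0,0,0],[0,0,0,0,0]]'; python3 to.py 0.5335 -0.311 0.082 7
python3 - <<'E'
from bench import r
from h import *
T=r.camera("top");S=r.camera("side")
a=cv2.resize(T["pixels"][140:240,320:420,::-1],None,fx=4,fy=4,interpolation=2);b=cv2.resize(S["pixels"][110:210,240:340,::-1],None,fx=4,fy=4,interpolation=2)
cv2.imwrite("pics/above.png",np.hstack([a,b]))
E
```

```text
time: 2.3
ee_pos: [0.5331, -0.314, 0.1794]
eef_rot: [0.998, 0.055, -0.001, 0.002]
ft_force: [0.1, -0.2, 0.4]
width: 0.0869
t 2.3 pos [ 0.533 -0.314  0.179] psi 6.28 toolz [-0.002 -0.004 -1.   ] w 0.0869 F [ 0.132 -0.208  0.416]
q [ 0.67   0.371 -0.27   1.549  0.107  1.235 -1.079] shift cm [ 0.097 -0.33   9.743] turn -0.013
```

View pics/above.png

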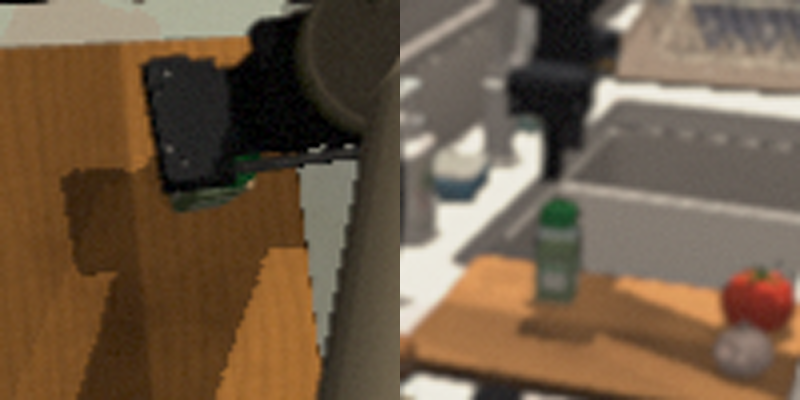

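The jar stands below the open gripper, with its lid at side-view pixel (380,163), and both fingers are clear above it. I descend and close.

```bash
python3 -m jog '[[0.1,-0.33,0,0,0],[0,0,2,0,0],[0,0,2,0,0],[0,0,2,0,0],[0,0,2,0,0],[0,0,1.3,0,0],[0,0,0,0,0],[0,0,0,0,0],[0,0,0,0,0],[0,0,0,0,0]]'; python3 to.py 0.5335 -0.311 0.082 7
```

```text
time: 3.4
ee_pos: [0.5392, -0.3107, 0.0918]
eef_rot: [0.998, 0.056, 0.005, 0.005]
ft_force: [0.4, 0.3, -0.0]
width: 0.0869
t 3.4 pos [ 0.539 -0.311  0.092] psi 6.38 toolz [ 0.01  -0.009 -1.   ] w 0.0869 F [ 0.445  0.261 -0.04 ]
q [ 0.657  0.451 -0.265  1.635  0.136  1.06  -1.108] shift cm [-0.576 -0.046  0.979] turn -0.011
```

```bash
python3 -m jog '[[-0.3,0,0.5,0,0],[-0.3,0,0.5,0,0],[0,0,0,0,0],[0,0,0,0,0.6],[0,0,0,0,0.6],[0,0,0,0,0.8],[0,0,0,0,0.8],[0,0,0,0,0.8],[0,0,0,0,0.8],[0,0,0,0,0.8]]' 25; python3 to.py 0.5335 -0.311 0.082 7
```

```text
time: 4.4
ee_pos: [0.5335, -0.312, 0.0826]
eef_rot: [0.998, 0.055, 0.006, 0.006]
ft_force: [0.0, -0.9, 0.3]
width: 0.0424
t 4.4 pos [ 0.534 -0.312  0.083] psi 6.36 toolz [ 0.012 -0.011 -1.   ] w 0.0424 F [ 0.039 -0.929  0.319]
q [ 0.663  0.452 -0.264  1.657  0.138  1.036 -1.104] shift cm [ 0.009 -0.102  0.058] turn -0.011
```

Width 42 mm: the jar is gripped. Lifting.

```bash
python3 -m jog '[[0,0,-1,0,0.8],[0,0,-2,0,0.8],[0,0,-3,0,0.8],[0,0,-3,0,0.8],[0,0,-3,0,0.8],[0,0,-3,0,0.8],[0,0,-3,0,0.8],[0,0,-2,0,0.8],[0,0,-1,0,0.8],[0,0,0,0,0.8]]' 35; python3 to.py 0.487 0.187 0.30 115.7
```

```text
time: 5.4
ee_pos: [0.5288, -0.3082, 0.3038]
eef_rot: [0.998, 0.056, 0.004, 0.004]
ft_force: [-0.6, 0.2, -2.7]
width: 0.0418
t 5.4 pos [ 0.529 -0.308  0.304] psi 6.42 toolz [ 0.009 -0.008 -1.   ] w 0.0418 F [-0.623  0.152 -2.723]
q [ 0.67   0.285 -0.276  1.398  0.081  1.457 -1.063] shift cm [  1.379 -49.678  -0.072] turn -1.907
```

```bash
python3 -m jog '[[0,-1.5,0,0,0.8],[0,-3,0,0,0.8],[0.2,-4,0,0,0.8],[0.2,-4.5,0,0,0.8],[0.2,-4.5,0,0,0.8],[0.2,-4.5,0,0,0.8],[0.2,-4.5,0,0,0.8],[0.2,-4.5,0,0,0.8],[0,-3,0,0,0.8],[0,-1.5,0,0,0.8]]'; python3 to.py 0.487 0.187 0.30 115.7
```

```text
time: 6.4
ee_pos: [0.4895, 0.0662, 0.286]
eef_rot: [0.998, 0.056, -0.006, 0.002]
ft_force: [-0.4, -0.0, -1.9]
width: 0.0419
t 6.4 pos [0.49  0.066 0.286] psi 6.44 toolz [-0.012 -0.006 -1.   ] w 0.0419 F [-0.394 -0.024 -1.858]
q [ 0.315  0.064 -0.563  1.693  0.037  1.407 -1.712] shift cm [  1.086 -12.023  -1.461] turn -1.907
```

```bash
python3 -m jog '[[0,0,0,-0.08,0.8],[0,0,0,-0.14,0.8],[0,0,0,-0.14,0.8],[0,0,0,-0.14,0.8],[0,0,0,-0.14,0.8],[0,0,0,-0.14,0.8],[0,0,0,-0.14,0.8],[0,0,0,-0.14,0.8],[0,0,0,-0.14,0.8],[0,0,0,-0.08,0.8]]'; python3 to.py 0.487 0.187 0.30 115.7
```

```text
time: 7.4
ee_pos: [0.4744, 0.079, 0.2708]
eef_rot: [0.745, 0.667, -0.016, -0.008]
ft_force: [0.9, -0.4, -2.3]
width: 0.0417
t 7.4 pos [0.474 0.079 0.271] psi 83.70 toolz [-0.035 -0.009 -0.999] w 0.0417 F [ 0.938 -0.401 -2.265]
q [ 0.343  0.064 -0.622  1.727  0.037  1.399 -0.396] shift cm [10.837 -0.032 -3.069] turn -0.558
```

```bash
python3 -m jog '[[1,0,-0.5,-0.07,0.8],[1.5,0,-0.5,-0.07,0.8],[1.5,0,-0.5,-0.07,0.8],[1.5,0,-0.5,-0.07,0.8],[1.5,0,-0.5,-0.07,0.8],[1.5,0,-0.5,-0.07,0.8],[1,0,0,-0.07,0.8],[0.5,0,0,-0.05,0.8],[0,0,0,0,0.8],[0,0,0,0,0.8]]'; python3 to.py 0.487 0.187 0.20 115.7
```

```text
time: 8.4
ee_pos: [0.4485, 0.186, 0.2868]
eef_rot: [0.526, 0.85, -0.022, -0.019]
ft_force: [0.6, -0.8, -2.2]
width: 0.0421
t 8.4 pos [0.449 0.186 0.287] psi 116.44 toolz [-0.057 -0.018 -0.998] w 0.0421 F [ 0.634 -0.779 -2.222]
q [ 0.229  0.101 -0.749  1.669  0.056  1.457 -0.066] shift cm [-1.707  3.99   8.446] turn 0.013
```

```bash
python3 -m jog '[[0,0,0,0,0.8],[0,0,0,0,0.8],[0,0,0,0,0.8],[0,0,0,0,0.8],[0,0,0,0,0.8],[0,0,0,0,0.8],[0,0,0,0,0.8],[0,0,0,0,0.8],[0,0,0,0,0.8],[0,0,0,0,0.8]]'; python3 to.py 0.487 0.187 0.20 115.7;  python3 -m jog '[[-0.3,0.5,0,0,0.8],[-0.3,0.5,0,0,0.8],[-0.3,0.5,0,0,0.8],[-0.3,0.5,0,0,0.8],[-0.3,0.5,0,0,0.8],[-0.2,0.5,0,0,0.8],[0,0.5,0,0,0.8],[0,0.5,0,0,0.8],[0,0,0,0,0.8],[0,0,0,0,0.8]]'; python3 to.py 0.487 0.187 0.20 115.7
```

```text
time: 9.4
ee_pos: [0.4484, 0.1846, 0.2857]
eef_rot: [0.529, 0.848, -0.023, -0.02]
ft_force: [-0.5, -0.7, -2.1]
width: 0.0421
t 9.4 pos [0.448 0.185 0.286] psi 116.11 toolz [-0.058 -0.019 -0.998] w 0.0421 F [-0.461 -0.725 -2.133]
q [ 0.23   0.1   -0.748  1.671  0.056  1.457 -0.07 ] shift cm [-1.562  4.082  8.33 ] turn 0.007
time: 10.4
ee_pos: [0.4962, 0.1871, 0.2823]
eef_rot: [0.529, 0.848, -0.023, -0.02]
ft_force: [-0.4, 0.6, -2.3]
width: 0.0417
t 10.4 pos [0.496 0.187 0.282] psi 116.08 toolz [-0.059 -0.018 -0.998] w 0.0417 F [-0.43   0.581 -2.282]
q [ 0.195  0.22  -0.735  1.567  0.134  1.471 -0.095] shift cm [ 0.319 -0.329  8.273] turn 0.007
```

```bash
python3 -m jog '[[0,0,-0.1,0.14,0.8],[0,0,-0.1,0.14,0.8],[0,0,-0.1,0.14,0.8],[0,0,-0.1,0.14,0.8],[0,0,0,0,0.8],[0,0,0,0,0.8],[0,0,0,0,0.8],[0,0,0,0,0.8],[0,0,0,0,0.8],[0,0,0,0,0.8]]'; python3 to.py 0.487 0.187 0.20 115.7;  python3 -m jog '[[0,0,0,-0.05,0.8],[0,0,0,-0.05,0.8],[0,0,0,-0.05,0.8],[0,0,0,-0.05,0.8],[0,0,0,-0.05,0.8],[0,0,0,-0.05,0.8],[0,0,0,-0.05,0.8],[0,0,0,-0.05,0.8],[0,0,0,-0.05,0.8],[0,0,0,0,0.8]]'; python3 to.py 0.487 0.187 0.20 115.7
```

```text
time: 11.4
ee_pos: [0.4951, 0.1875, 0.2868]
eef_rot: [0.745, 0.666, -0.028, -0.013]
ft_force: [-0.5, -0.4, -2.0]
width: 0.0418
t 11.4 pos [0.495 0.187 0.287] psi 83.65 toolz [-0.059 -0.019 -0.998] w 0.0418 F [-0.546 -0.413 -2.006]
q [ 0.143  0.206 -0.674  1.564  0.115  1.477 -0.65 ] shift cm [ 0.082 -0.314  8.712] turn -0.559
time: 12.4
ee_pos: [0.4952, 0.1872, 0.2865]
eef_rot: [0.568, 0.822, -0.025, -0.019]
ft_force: [1.0, -0.3, -1.8]
width: 0.0418
t 12.4 pos [0.495 0.187 0.286] psi 110.72 toolz [-0.059 -0.019 -0.998] w 0.0418 F [ 1.003 -0.306 -1.754]
q [ 0.185  0.215 -0.724  1.562  0.128  1.479 -0.186] shift cm [ 0.244 -0.237  8.679] turn -0.087
```

```bash
python3 -m jog '[[-1.5,-0.6,0,0,0.8],[-3,-1.2,0,0,0.8],[-4,-1.5,0,0,0.8],[-4,-1.5,0,0,0.8],[-4,-1.5,0,0,0.8],[-2,-0.7,0,0,0.8],[0,0,0,0,0.8],[0,0,0,0,0.8],[0,0,0,0,0.8],[0,0,0,0,0.8]]'; python3 to.py 0.487 0.187 0.20 115.7
```

```text
time: 13.4
ee_pos: [0.4942, -0.0146, 0.2899]
eef_rot: [0.57, 0.821, -0.024, -0.019]
ft_force: [-0.0, -1.1, -2.9]
width: 0.0419
t 13.4 pos [ 0.494 -0.015  0.29 ] psi 110.39 toolz [-0.059 -0.016 -0.998] w 0.0419 F [-0.016 -1.129 -2.942]
q [ 0.47   0.103 -0.576  1.65   0.066  1.466  0.241] shift cm [19.106  6.89   8.686] turn -0.093
```

```bash
python3 -m jog '[[0,0,0,-0.14,0.8],[0,0,0,-0.14,0.8],[0,0,0,-0.14,0.8],[0,0,0,-0.14,0.8],[0,0,0,0,0.8],[0,0,0,0,0.8],[4,0,0,0,0.8],[4,0,0,0,0.8],[0,0,0,0,0.8],[0,0,0,0,0.8]]'; python3 to.py 0.487 0.187 0.20 115.7
```

```text
time: 14.4
ee_pos: [0.4279, 0.0427, 0.2925]
eef_rot: [0.315, 0.949, -0.016, -0.026]
ft_force: [0.1, -0.6, -2.6]
width: 0.042
t 14.4 pos [0.428 0.043 0.293] psi 143.19 toolz [-0.059 -0.015 -0.998] w 0.0420 F [ 0.112 -0.592 -2.55 ]
q [ 0.48  -0.058 -0.65   1.785 -0.031  1.464  0.766] shift cm [ 3.555 15.523  8.675] turn 0.480
```

```bash
python3 -m jog '[[0,0,0,0.12,0.8],[0,0,0,0.12,0.8],[0,0,0,0.12,0.8],[0,0,0,0.11,0.8],[1,1.1,0,0,0.8],[2,2.3,0,0,0.8],[2,2.3,0,0,0.8],[2,2.3,0,0,0.8],[1.7,1.8,0,0,0.8],[1,1.1,0,0,0.8]]'; python3 to.py 0.487 0.187 0.20 115.7;python3 -m jog '[[0,0,0,0,0.8],[0,0,2,0,0.8],[0,0,2,0,0.8],[0,0,2,0,0.8],[0,0,2,0,0.8],[0,0,0,0,0.8],[0,0,0,0,0.8],[0,0,0,0,0.8],[0,0,0,0,0.8],[0,0,0,0,0.8]]'; python3 to.py 0.487 0.187 0.20 115.7
```

```text
time: 15.4
ee_pos: [0.4952, 0.1747, 0.2863]
eef_rot: [0.551, 0.834, -0.021, -0.021]
ft_force: [-0.4, -0.7, -2.1]
width: 0.0422
t 15.4 pos [0.495 0.175 0.286] psi 113.08 toolz [-0.059 -0.012 -0.998] w 0.0422 F [-0.405 -0.691 -2.094]
q [ 0.28   0.216 -0.802  1.573  0.137  1.476 -0.129] shift cm [1.353 0.232 8.647] turn -0.046
time: 16.4
ee_pos: [0.4946, 0.1698, 0.2055]
eef_rot: [0.558, 0.829, -0.02, -0.021]
ft_force: [-0.1, -0.2, -2.2]
width: 0.0421
t 16.4 pos [0.495 0.17  0.206] psi 112.15 toolz [-0.058 -0.01  -0.998] w 0.0421 F [-0.147 -0.157 -2.159]
q [ 0.276  0.263 -0.789  1.698  0.172  1.316 -0.163] shift cm [ 1.875 -0.021  0.579] turn -0.062
```

```bash
cat > jar.py <<'E'
import sys
from bench import r
from h import *
from scipy.spatial.transform import Rotation as Ro
np.set_printoptions(precision=4,suppress=True)
q0=np.array([.998,.055,.006,.006]);R0=Ro.from_quat(q0).as_matrix()
off=R0.T@(np.array([.5335,-.3112,.022])-np.array([.5335,-.312,.0826]));ax=R0.T@[0,0,1.]
s=r.read_state();R=Ro.from_quat(s["eef_rot"]).as_matrix()
bot=s["ee_pos"]+R@off;a=R@ax
print("jar bottom",bot,"axis",a,"to pocket world",np.array([.487,.187])-bot[:2],"tool-xy cm",100*(R.T@np.r_[np.array([.487,.187])-bot[:2],0])[:2])
if len(sys.argv)>1:
    ims=[]
    for n in("side","top"):
        c=r.camera(n);im=cv2.resize(c["pixels"][:,:,::-1],None,fx=4,fy=4,interpolation=2)
        u=proj(c,[.487,.187,.052]);print(n,proj(c,bot),proj(c,bot+.1*a),u)
        for p,col in((bot,(0,0,255)),(bot+.1*a,(255,0,0)),([.487,.187,.052],(0,255,0))):
            cv2.circle(im,tuple(np.int32(4*proj(c,p)+1.5)),3,col,-1)
        x,y=np.int32(4*u);x0=max(x-190,0);y0=max(y-230,0);ims.append(im[y0:y0+400,x0:x0+380])
    cv2.imwrite(f"pics/{sys.argv[1]}.png",np.hstack(ims))
E
python3 -m jog '[[0.9,0,0,-0.03,0.8],[0.9,0,0,-0.03,0.8],[0,0,1,0,0.8],[0,0,1.5,0,0.8],[0,0,1.5,0,0.8],[0,0,1,0,0.8],[0,0,1,0,0.8],[0,0,0,0,0.8],[0,0,0,0,0.8],[0,0,0,0,0.8]]'; python3 to.py 0.487 0.187 0.125 115.7; python3 jar.py pre
```

```text
time: 17.4
ee_pos: [0.4824, 0.1878, 0.1403]
eef_rot: [0.53, 0.848, -0.02, -0.022]
ft_force: [-0.2, -0.2, -1.7]
width: 0.0419
t 17.4 pos [0.482 0.188 0.14 ] psi 115.98 toolz [-0.058 -0.01  -0.998] w 0.0419 F [-0.18  -0.195 -1.727]
q [ 0.237  0.323 -0.796  1.786  0.223  1.191 -0.175] shift cm [-0.295  0.464  1.504] turn 0.005
jar bottom [0.4778 0.1859 0.0799] axis [0.0647 0.0258 0.9976] to pocket world [0.0092 0.0011] tool-xy cm [-0.3093  0.8762]
side [242.1674 237.4925] [239.1849 205.067 ] [239.0204 245.5198]
top [193.6782 206.1439] [187.174  197.6587] [194.6635 204.3518]
```

View pics/pre.png

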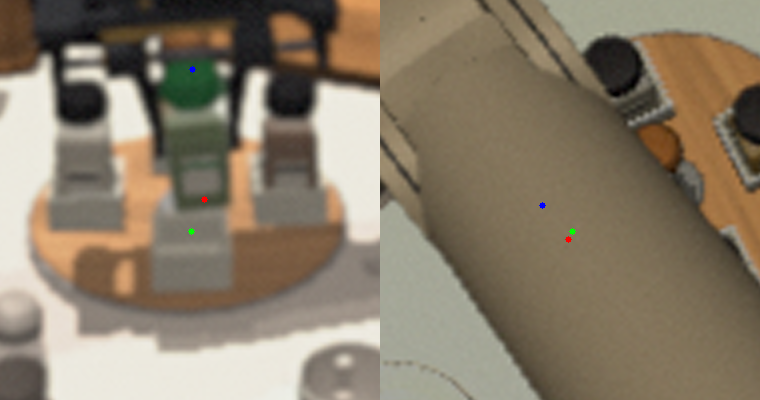

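Side view: the jar hangs over the pocket. My model dots for its bottom (204,200) and lid (192,70) lie on it, and it leans about 3–4° with the tool. I centre it and go down to just above the mouth.

```bash
python3 -m jog '[[-0.14,0.4,0,0,0.8],[-0.14,0.4,0,0,0.8],[0,0,0,0,0.8],[-0.01,0.04,0.7,0,0.8],[-0.01,0.04,0.7,0,0.8],[-0.01,0.03,0.5,0,0.8],[0,0,0,0,0.8],[0,0,0,0,0.8],[0,0,0,0,0.8],[0,0,0,0,0.8]]'; python3 to.py 0.487 0.187 0.125 115.7; python3 jar.py
```

```text
time: 18.5
ee_pos: [0.4922, 0.1891, 0.1199]
eef_rot: [0.53, 0.848, -0.019, -0.022]
ft_force: [0.3, -0.2, -1.6]
width: 0.042
t 18.5 pos [0.492 0.189 0.12 ] psi 115.97 toolz [-0.057 -0.01  -0.998] w 0.0420 F [ 0.256 -0.246 -1.566]
q [ 0.218  0.367 -0.781  1.783  0.257  1.16  -0.192] shift cm [ 0.052 -0.589 -0.481] turn 0.005
jar bottom [0.4877 0.1873 0.0595] axis [0.0631 0.0254 0.9977] to pocket world [-0.0007 -0.0003] tool-xy cm [ 0.0057 -0.071 ]
```

```bash
python3 -m jog '[[0,-0.08,0,0,0.8],[0,0,0,0,0.8],[0,0.01,0.25,0,0.8],[0,0.01,0.25,0,0.8],[0,0.01,0.25,0,0.8],[0,0.01,0.25,0,0.8],[0,0.01,0.25,0,0.8],[0,0,0.2,0,0.8],[0,0,0,0,0.8],[0,0,0,0,0.8]]'; python3 to.py 0.487 0.187 0.125 115.7; python3 jar.py
```

```text
time: 19.5
ee_pos: [0.4912, 0.1887, 0.1043]
eef_rot: [0.53, 0.848, -0.019, -0.021]
ft_force: [0.7, -0.2, -1.3]
width: 0.0424
t 19.5 pos [0.491 0.189 0.104] psi 115.96 toolz [-0.056 -0.01  -0.998] w 0.0424 F [ 0.658 -0.153 -1.262]
q [ 0.212  0.384 -0.774  1.8    0.271  1.13  -0.203] shift cm [ 0.068 -0.564 -2.043] turn 0.004
jar bottom [0.4867 0.1868 0.0439] axis [0.0627 0.0255 0.9977] to pocket world [0.0003 0.0002] tool-xy cm [-0.0018  0.0379]
```

The jar is 8 mm inside the mouth with no contact force. I keep lowering.

```bash
python3 -m jog '[[0,-0.02,0.25,0,0.8],[0,0,0.25,0,0.8],[0,0,0.25,0,0.8],[0,0,0.2,0,0.8],[0,0,0.2,0,0.8],[0,0,0.1,0,0.8],[0,0,0.1,0,0.8],[0,0,0.1,0,0.8],[0,0,0,0,0.8],[0,0,0,0,0.8]]'; python3 to.py 0.487 0.187 0.125 115.7; python3 jar.py
```

```text
time: 20.5
ee_pos: [0.4903, 0.1883, 0.0887]
eef_rot: [0.53, 0.848, -0.019, -0.021]
ft_force: [0.6, -0.5, -2.2]
width: 0.0419
t 20.5 pos [0.49  0.188 0.089] psi 115.95 toolz [-0.056 -0.01  -0.998] w 0.0419 F [ 0.554 -0.454 -2.207]
q [ 0.204  0.402 -0.766  1.815  0.287  1.101 -0.215] shift cm [ 0.085 -0.555 -3.607] turn 0.004
jar bottom [0.4858 0.1865 0.0283] axis [0.0623 0.0256 0.9977] to pocket world [0.0012 0.0005] tool-xy cm [-0.0064  0.1295]
```

```bash
python3 -m jog '[[0,0.01,0.1,0,0.8],[0,0,0.1,0,0.8],[0,0,0.1,0,0.8],[0,0,0,0,0.8],[0,0,0,0,0.8],[0,0,0,0,0.8],[0,0,0,0,0.8],[0,0,0,0,0.8],[0,0,0,0,0.8],[0,0,0,0,0.8]]' 12; python3 to.py 0.487 0.187 0.125 115.7; python3 jar.py
```

```text
time: 21.5
ee_pos: [0.4915, 0.1892, 0.0871]
eef_rot: [0.53, 0.848, -0.018, -0.02]
ft_force: [-0.6, -0.4, -0.0]
width: 0.0424
t 21.5 pos [0.491 0.189 0.087] psi 115.95 toolz [-0.053 -0.009 -0.999] w 0.0424 F [-0.615 -0.397 -0.033]
q [ 0.202  0.405 -0.765  1.816  0.29   1.096 -0.218] shift cm [ 0.056 -0.69  -3.756] turn 0.004
jar bottom [0.4871 0.1874 0.0267] axis [0.0594 0.0244 0.9979] to pocket world [-0.0001 -0.0004] tool-xy cm [-0.035  -0.0286]
```

The wrist now carries no jar weight, so the jar is touching the floor. Because each row starts from the measured pose, a gentle push should also level it.

```bash
python3 -m jog '[[0,0,0.12,0,0.8],[0,0,0.12,0,0.8],[0,0,0.12,0,0.8],[0,0,0.12,0,0.8],[0,0,0.12,0,0.8],[0,0,0.12,0,0.8],[0,0,0.12,0,0.8],[0,0,0.12,0,0.8],[0,0,0.12,0,0.8],[0,0,0,0,0.8]]' 20; python3 to.py 0.487 0.187 0.125 115.7; python3 jar.py
```

```text
time: 22.5
ee_pos: [0.4939, 0.1902, 0.0868]
eef_rot: [0.533, 0.846, -0.017, -0.017]
ft_force: [-1.9, 0.3, -5.0]
width: 0.0421
t 22.5 pos [0.494 0.19  0.087] psi 115.56 toolz [-0.046 -0.011 -0.999] w 0.0421 F [-1.87   0.313 -5.004]
q [ 0.196  0.406 -0.762  1.814  0.296  1.091 -0.23 ] shift cm [ 0.052 -0.94  -3.781] turn -0.002
jar bottom [0.49   0.1883 0.0263] axis [0.0527 0.0262 0.9983] to pocket world [-0.003  -0.0013] tool-xy cm [ 0.0086 -0.3274]
```

```bash
python3 -m jog '[[0,-0.1,0,0,0.8],[0,0,0,0,0.5],[0,0,0,0,0.4],[0,0,0,0,0.4],[0,0,0,0,0.3],[0,0,0,0,0.2],[0,0,0,0,0],[0,0,0,0,0],[0,0,0,0,0],[0,0,0,0,0]]'; python3 to.py 0.487 0.187 0.125 115.7; python3 jar.py seat
```

```text
time: 23.5
ee_pos: [0.4933, 0.1901, 0.0866]
eef_rot: [0.533, 0.846, -0.016, -0.017]
ft_force: [-0.3, 0.2, -0.4]
width: 0.0859
t 23.5 pos [0.493 0.19  0.087] psi 115.60 toolz [-0.045 -0.01  -0.999] w 0.0859 F [-0.252  0.238 -0.365]
q [ 0.198  0.404 -0.763  1.817  0.295  1.089 -0.229] shift cm [ 0.037 -0.879 -3.803] turn -0.002
jar bottom [0.4895 0.1883 0.0262] axis [0.0519 0.0254 0.9983] to pocket world [-0.0025 -0.0013] tool-xy cm [-0.0099 -0.2763]
side [238.1414 253.2751] [235.4936 222.5523] [239.0204 245.5198]
top [195.4243 204.8886] [189.4177 197.2027] [194.6635 204.3518]
```

View pics/seat.png

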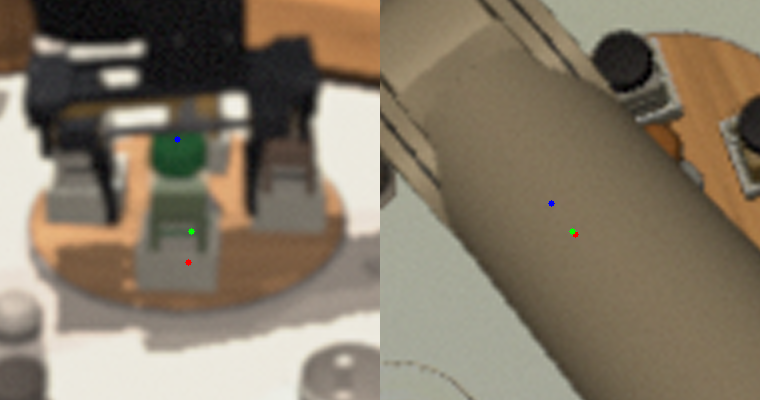

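The herb jar stands in the pocket: lid at side-crop (178,152), body inside the pocket, fingers clear. The carousel turned a little during the seating. I go straight up, then measure the new carousel angle.

```bash
python3 -m jog '[[0,-0.04,-0.8,0,0],[0,-0.06,-1.3,0,0],[0,-0.09,-2,0,0],[0,-0.1,-2.2,0,0],[0,-0.1,-2.2,0,0],[0,-0.1,-2.2,0,0],[0,-0.1,-2.2,0,0],[0,-0.1,-2.2,0,0],[0,-0.05,-1,0,0],[0,0,0,0,0]]'; python3 to.py 0.5196 0.1192 0.158 115.7
python3 - <<'E'
from bench import r
from h import *
T=r.camera("top");S=r.camera("side")
gr=lambda h,i:(h[...,0]>50)&(h[...,0]<85)&(h[...,1]>130)&(h[...,2]>40)
g=blobs(S["pixels"],gr,(190,190,290,270))[0];print(g)
bk=lambda h,i:(i.max(-1)<45)
print(blobs(S["pixels"],bk,(195,204,285,240))[0],blobs(T["pixels"],bk,(180,150,265,240))[0])
kn=lambda h,i:(h[...,0]<15)&(h[...,1]>140)&(i.max(-1)<165)
print(blobs(T["pixels"],kn,(206,172,226,194))[0])
if g: print(onz(S,g[0][0],.118))
cv2.imwrite("pics/up.png",np.hstack([cv2.resize(c["pixels"][y:y+100,x:x+100,::-1],None,fx=4,fy=4,interpolation=2) for c,x,y in((S,190,180),(T,170,145))]))
E
```

```text
time: 24.6
ee_pos: [0.4934, 0.1897, 0.2631]
eef_rot: [0.532, 0.847, -0.014, -0.015]
ft_force: [0.1, -0.6, -0.5]
width: 0.0868
t 24.6 pos [0.493 0.19  0.263] psi 115.73 toolz [-0.04  -0.008 -0.999] w 0.0868 F [ 0.099 -0.586 -0.493]
q [ 0.265  0.224 -0.817  1.615  0.151  1.412 -0.119] shift cm [-7.591 -0.286 10.455] turn 0.001
[([235.82, 225.79], [230, 221, 12, 11, 95])]
[([211.53, 212.23], [207, 208, 10, 9, 77]), ([263.74, 213.16], [259, 208, 10, 10, 81])] [([207.47, 161.92], [201, 155, 14, 15, 164]), ([243.3, 177.88], [236, 171, 15, 15, 157])]
[([216.92, 182.98], [211, 177, 12, 14, 89])]
[0.49254048 0.19368543 0.118     ]
```

View pics/up.png

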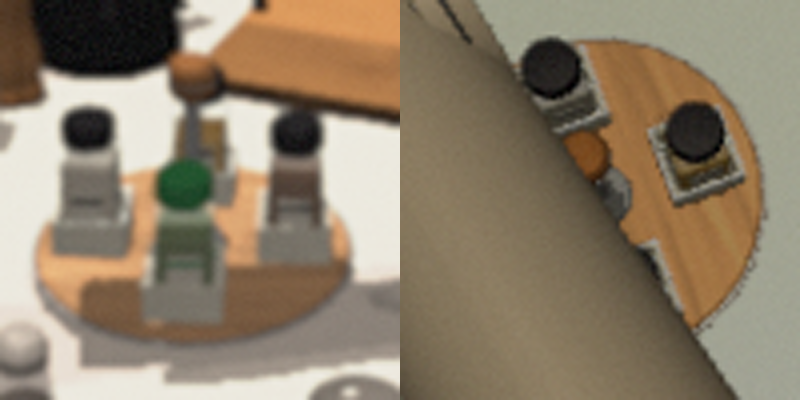

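Side crop: herb jar upright in its pocket with its lid at (185,185), and the other three jars in place. The carousel has turned to about 110°. I move over the knob.

```bash
python3 -m jog '[[-1,-0.1,0,0,0],[-2,-0.2,0,0,0],[-2,-0.2,0,0,0],[-1.5,-0.1,0,0,0],[-1,-0.1,0,0,0],[0,0,0,0,0],[0,0.06,1.5,0,0],[0,0.06,1.5,0,0],[0,0.04,1,0,0],[0,0,0,0,0]]'; python3 to.py 0.5196 0.1192 0.158 115.7
python3 - <<'E'
from bench import r
from h import *
T=r.camera("top");A=np.array([.5196,.1192])
bk=lambda h,i:(i.max(-1)<45)
for n,st in blobs(T["pixels"],bk,(180,145,265,240),100)[0]:
    p=onz(T,n,.122)[:2]-A; print(n,st,p,np.linalg.norm(p),np.degrees(np.arctan2(p[1],p[0])))
S=r.camera("side")
gr=lambda h,i:(h[...,0]>50)&(h[...,0]<85)&(h[...,1]>130)&(h[...,2]>40)
for n,st in blobs(S["pixels"],gr,(190,190,290,270))[0]:
    p=onz(S,n,.117)[:2]-A; print("herb",n,np.linalg.norm(p),np.degrees(np.arctan2(p[1],p[0])))
E
```

```text
time: 25.7
ee_pos: [0.5167, 0.1153, 0.2108]
eef_rot: [0.53, 0.847, -0.018, -0.02]
ft_force: [0.8, 0.5, 0.2]
width: 0.0868
t 25.7 pos [0.517 0.115 0.211] psi 115.92 toolz [-0.053 -0.01  -0.999] w 0.0868 F [0.761 0.453 0.151]
q [ 0.357  0.265 -0.763  1.679  0.176  1.326  0.012] shift cm [0.145 0.706 5.251] turn 0.004
herb [235.76, 225.34] 0.07527204588309266 109.60714319046942
```

```bash
python3 -m jog '[[0.05,0.25,0,0,0],[0.05,0.2,0,0,0],[0,0.08,1.3,0,0],[0,0.08,1.3,0,0],[0,0.08,1.3,0,0],[0,0.05,0.9,0,0],[0,0,0.2,0,0],[0,0,0,0,0],[0,0,0,0,0],[0,0,0,0,0]]'; python3 to.py 0.5196 0.1192 0.158 115.7
python3 - <<'E'
from h import *
from bench import r
T=r.camera("top");A=np.array([.5196,.1192])
for n,b in(((207.47,161.92),25.8),((243.3,177.88),-64.3)):
    p=onz(T,n,.122)[:2]-A; print(np.degrees(np.arctan2(p[1],p[0]))-b+115.7)
E
```

```text
time: 26.8
ee_pos: [0.5217, 0.1201, 0.1583]
eef_rot: [0.53, 0.848, -0.017, -0.019]
ft_force: [0.4, 0.1, -0.9]
width: 0.0868
t 26.8 pos [0.522 0.12  0.158] psi 115.94 toolz [-0.05  -0.009 -0.999] w 0.0868 F [ 0.422  0.145 -0.867]
q [ 0.33   0.326 -0.751  1.73   0.223  1.228 -0.027] shift cm [ 0.017 -0.229  0.046] turn 0.004
109.15867004308357
109.29136428870868
```

Current bearing of the herb jar is 109.3°, from three lids. I close on the knob.

```bash
python3 -m jog '[[0,-0.2,0,0,0.2],[0,0,0,0,0.4],[0,0,0,0,0.5],[0,0,0,0,0.9],[0,0,0,0,0.9],[0,0,0,0,0.9],[0,0,0,0,0.9],[0,0,0,0,0.9],[0,0,0,0,0.9],[0,0,0,0,0.9]]' 20; python3 to.py 0.5196 0.1192 0.158 180
```

```text
time: 27.85
ee_pos: [0.5201, 0.119, 0.1596]
eef_rot: [0.53, 0.848, -0.017, -0.018]
ft_force: [-0.9, 0.6, -0.1]
width: 0.0338
t 27.85 pos [0.52  0.119 0.16 ] psi 115.93 toolz [-0.048 -0.009 -0.999] w 0.0338 F [-0.879  0.643 -0.118]
q [ 0.334  0.32  -0.752  1.734  0.219  1.227 -0.025] shift cm [ 0.035 -0.03   0.162] turn -1.118
```

```bash
python3 -m jog '[[0,0,0,-0.03,0.9],[0,0,0,-0.05,0.9],[0,0,0,-0.06,0.9],[0,0,0,-0.06,0.9],[0,0,0,-0.06,0.9],[0,0,0,-0.06,0.9],[0,0,0,-0.06,0.9],[0,0,0,-0.06,0.9],[0,0,0,-0.05,0.9],[0,0,0,-0.03,0.9]]' 30; python3 to.py 0.5196 0.1192 0.158 186.6
```

```text
time: 28.85
ee_pos: [0.52, 0.1189, 0.1597]
eef_rot: [0.277, 0.961, -0.012, -0.022]
ft_force: [0.2, -0.2, 0.8]
width: 0.0338
t 28.85 pos [0.52  0.119 0.16 ] psi 147.78 toolz [-0.049 -0.01  -0.999] w 0.0338 F [ 0.189 -0.196  0.848]
q [ 0.403  0.344 -0.841  1.731  0.258  1.237  0.503] shift cm [0.039 0.007 0.166] turn -0.678
```

```bash
python3 -m jog '[[0,0,0,-0.04,0.9],[0,0,0,-0.06,0.9],[0,0,0,-0.07,0.9],[0,0,0,-0.07,0.9],[0,0,0,-0.07,0.9],[0,0,0,-0.07,0.9],[0,0,0,-0.06,0.9],[0,0,0,-0.05,0.9],[0,0,0,-0.03,0.9],[0,0,0,0,0.9]]' 30; python3 to.py 0.5196 0.1192 0.158 186.6
cat > ang.py <<'E'
import sys
from bench import r
from h import *
A=np.array([.5196,.1192]);S=r.camera("side");T=r.camera("top")
gr=lambda h,i:(h[...,0]>50)&(h[...,0]<85)&(h[...,1]>130)&(h[...,2]>40)
bk=lambda h,i:(i.max(-1)<45)
for nm,c,roi,f in(("S",S,(190,185,300,280),gr),("T",T,(170,140,275,245),gr),("Tb",T,(170,140,275,245),bk)):
    for n,st in blobs(c["pixels"],f,roi,40)[0]:
        p=onz(c,n,.122 if c is T else .117)[:2]-A; print(nm,n,st,np.round(np.linalg.norm(p),4),np.round(np.degrees(np.arctan2(p[1],p[0])),1))
cv2.imwrite(f"pics/{sys.argv[1]}.png",np.hstack([cv2.resize(c["pixels"][y:y+100,x:x+100,::-1],None,fx=4,fy=4,interpolation=2) for c,x,y in((S,190,180),(T,170,145))]))
E
python3 ang.py turn1
```

```text
time: 29.85
ee_pos: [0.5199, 0.1188, 0.1595]
eef_rot: [0.001, 1.0, -0.006, -0.024]
ft_force: [0.1, -0.2, 0.5]
width: 0.0337
t 29.85 pos [0.52  0.119 0.159] psi 179.90 toolz [-0.048 -0.012 -0.999] w 0.0337 F [ 0.074 -0.222  0.518]
q [ 0.474  0.375 -0.937  1.728  0.306  1.25   1.027] shift cm [0.027 0.043 0.148] turn -0.117
S [260.34, 218.76] [255, 215, 12, 9, 87] 0.0749 170.1
T [211.51, 217.06] [208, 210, 10, 13, 77] 0.0795 169.4
Tb [181.6, 180.24] [172, 161, 29, 34, 478] 0.0955 76.8
```

View pics/turn1.png

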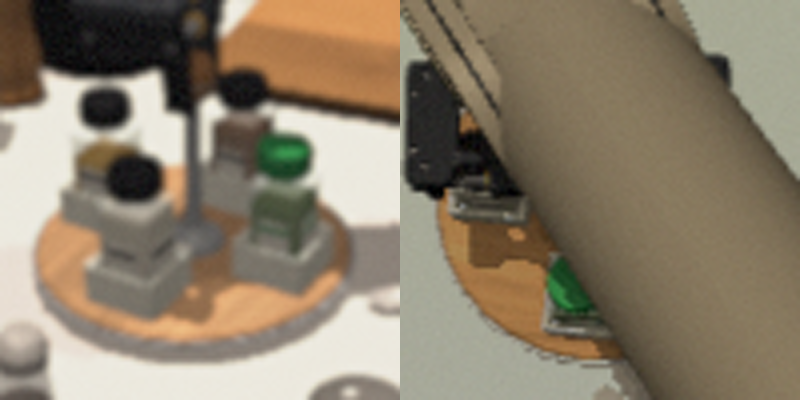

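Side crop: all jars in their pockets, herb lid at (285,157). Bearing reads 170–173°, so I turn another 0.12 rad and then measure more carefully.

```bash
python3 -m jog '[[0,0,0,-0.03,0.9],[0,0,0,-0.03,0.9],[0,0,0,-0.03,0.9],[0,0,0,-0.02,0.9],[0,0,0,-0.015,0.9],[0,0,0,0,0.9],[0,0,0,0,0.9],[0,0,0,0,0.9],[0,0,0,0,0.9],[0,0,0,0,0.9]]' 30; python3 to.py 0.5196 0.1192 0.158 186.6
python3 ang.py turn2
python3 - <<'E'
from bench import r
from h import *
S=r.camera("side");T=r.camera("top");ims=[]
for c,x,y in((S,235,205),(T,175,185)):
    im=cv2.resize(c["pixels"][y:y+50,x:x+50,::-1],None,fx=8,fy=8,interpolation=2)
    # expected outer pocket mouth square and lid circle at bearing 180
    P=lambda q:np.int32(8*(proj(c,q)-[x,y])+3.5)
    ctr=np.array([.5196-.075,.1192])
    cv2.polylines(im,[np.array([P([ctr[0]+a,ctr[1]+b,.052]) for a,b in((-.027,-.027),(.027,-.027),(.027,.027),(-.027,.027))])],True,(255,0,255),1)
    t=np.linspace(0,6.28,40);cv2.polylines(im,[np.array([P([ctr[0]+.0195*np.cos(k),ctr[1]+.0195*np.sin(k),.126]) for k in t])],True,(255,255,0),1)
    ims.append(im)
cv2.imwrite("pics/final.png",np.hstack(ims))
E
```

```text
time: 30.95
ee_pos: [0.52, 0.1187, 0.1594]
eef_rot: [-0.066, 0.998, -0.005, -0.024]
ft_force: [-1.3, 0.9, -0.5]
width: 0.0337
t 30.95 pos [0.52  0.119 0.159] psi -172.45 toolz [-0.048 -0.013 -0.999] w 0.0337 F [-1.323  0.883 -0.546]
q [ 0.491  0.384 -0.961  1.728  0.32   1.253  1.151] shift cm [0.024 0.055 0.141] turn 0.017
S [262.12, 217.43] [257, 214, 11, 8, 76] 0.0759 177.0
T [214.25, 217.89] [211, 212, 9, 11, 44] 0.0808 174.7
Tb [182.56, 183.41] [171, 165, 32, 34, 508] 0.0913 81.7
```

View pics/final.png

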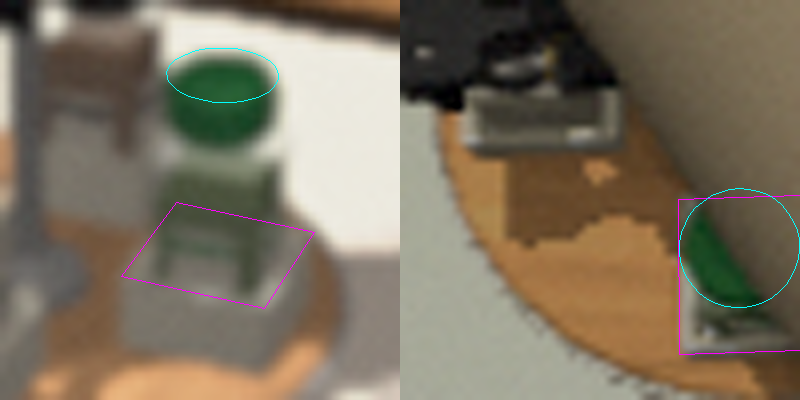

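```bash
python3 - <<'E'
from bench import r
from h import *
T=r.camera("top");h=cv2.cvtColor(T["pixels"],cv2.COLOR_RGB2HSV)[...,1].astype(float)
def cross(v,o):
    g=np.abs(np.diff(v));k=np.argmax(g);w=g[max(k-1,0):k+2];return o+np.sum(w*np.arange(max(k-1,0),max(k-1,0)+len(w)))/w.sum()+.5
L=[(cross(h[y,205:214],205),y) for y in range(216,227)]   # herb pocket left side
F=[(x,cross(h[199:208,x],199)) for x in range(185,201)]    # salt pocket front side
Lh=[(x,) for x in ()]
B=[(cross(h[y,178:187],178),y) for y in range(197,203)]    # salt pocket left side
for n,E in(("herb left",L),("salt front",F),("salt left",B)):
    W=np.array([onz(T,p,.052)[:2] for p in E]);vx,vy,x0,y0=cv2.fitLine(W.astype(np.float32),cv2.DIST_HUBER,0,.001,.001).ravel()
    a=np.degrees(np.arctan2(vy,vx));print(n,np.round([x0,y0],4),"dir",round(float(a),1),"mod90",round(float((a+45)%90-45),1),np.round([e[0] if n!="salt front" else e[1] for e in E],1))
E
```

```text
herb left [0.438  0.1456] dir -3.6 mod90 -3.6 [211.5 210.4 209.8 209.5 209.5 209.5 209.6 209.6 209.5 209.5 209.5]
salt front [0.4891 0.193 ] dir -89.8 mod90 0.2 [203.7 204.1 203.8 203.8 203.7 203.6 203.6 203.7 203.7 203.7 203.6 203.5
 203.3 203.5 203.5 203.6]
salt left [0.5017 0.2281] dir -27.2 mod90 -27.2 [182.5 179.2 179.4 179.3 179.4 179.6]
```

Edge directions put the pocket within about 1° of straight front. The knob is gripped and still, so I hand in.

```bash
python3 - <<'E'
from bench import r
s=r.read_state();print(s["time"],s["width"],s["joint_vel"]);print(r.close_job())
E
```

```text
31.2 0.03381385306530448 [ 9.93179148e-04 -2.13948270e-05  6.86418803e-04  7.84813182e-04
  8.17988816e-04  3.53593336e-04  7.26532714e-04]
the job is handed in; nothing more can be done
None
```

The herb jar stands in the empty pocket and the carousel is turned so the jar faces the front. I handed in at 31.2 s with the gripper still holding the knob (width 34 mm) and the arm at rest.

- **Placing the jar:** I took it from the board, lowered it into the pocket until the wrist no longer carried its weight, pressed lightly, and let go. The picture afterwards shows it upright in its pocket. The three black-lidded jars were also in their pockets there and after the first 64° of turning.
- **Turning the carousel:** I turned it about 72° by the knob.
- **Final angle:** Two good checks agree on straight front to about 1°:
  - The front edge of the neighbouring pocket reads 0.2° off.
  - The angle worked out from the gripper's turn gives 180.9°, where 180° is straight front.
- **Checks that disagreed:** Lid centres read lower, 177° from the side and 174.7° from the top. The lids were partly hidden or shaded, so I trusted the pocket edges more. Two pocket-edge fits also came out poor, at -3.6° and -27°. The -3.6° one had three bad points, and the rest of that edge ran straight. The -27° one rested on six points, one of them bad.
- **Less than ideal:** The tool picked up a tilt of about 3° while carrying the jar, so the jar went in slightly leaning and settled flat. The carousel turned about 6° while I seated it. I measured the angle again before turning.

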